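# Scratch-brush the solder seam inside a copper beaker

## Robot

A 6-joint arm with a two-finger parallel gripper is mounted at the origin on the work surface. World frame = base frame: x ahead of the robot, y to its left, z up, the work surface at z = 0. Lengths are in mm, angles in rad, forces in N, time in s.
With the tool pointing down it reaches from about 300 to 875 mm from the base axis. Payload 4.2 kg.
Tool frame: the origin (TCP) lies midway between the tips of the shut fingers; the grasp point (between the pads) lies 19 mm behind it (r.hold_point_z is the distance from the TCP to the grasp point, in mm); z points along the fingers, y is the line along which they close (so a half turn about z gives the same grasp; the last joint's range is limited). The gripper opens to 85 mm and grips with 20 to 120 N. Pads are 22 mm wide; open, the fingers measure 114 mm over their backs; the gripper's body (76 mm by 85 mm) begins 54 mm behind the grasp point. The pads swing forward as they close: fully open they stand 13 mm farther back than shut.
Start: joints at [-1.321, 0.32, 1.565, -0, 1.257, -0.02], TCP at [153.262, -554.213, 231.338] pointing down, gripper open.
Joint ranges: [-3.11, 3.11], [-0.84, 2.01], [0.21, 2.61], [-1.34, 4.49], [0.05, 2.63], [-2.56, 2.56]. Speed limits (rad/s): [2.57, 2.57, 3.14, 3.14, 3.14, 3.14].

## Interface

Orientations are given as a rotation vector (axis times angle).
In Python, from workcell import r gives the robot as it stands. The module is installed in compiled form; this text tells all that it offers. Calls block until the motion is done:
- r.reach(position, orientation): joint-space move of the TCP to a pose.
- r.move_l(position, feed=150, frame=None, contact_N=None): straight line of the TCP; frame=None keeps the orientation; feed is the mean speed in mm/s. With contact_N (N) it stops when the force on the tool has changed by that much, and returns True; else False.
- r.movej(angles): joint-space move.
- r.open_gripper() and r.clamp(grasp_force=None): open the fingers fully, or close them until they stop; grasp_force is the grip in N (None keeps the last).
- r.sleep(seconds).
- r.solve_ik(position, orientation): joint angles nearest the present ones, or None.
- r.get_image(name): name is "scene" or "top"; returns a dict with "image" (384x512x3 uint8, red, green, blue), "intrinsics" (3x3 intrinsics, pixels), "T" (4x4, takes a point from camera to world coordinates). Camera axes: x right, y down, z forward; pixel columns grow to the right and rows downward; lengths in mm; the calibration is good to about 2 mm. A picture is of the moment at which its call begins. There is no depth.
A pose or a line that the arm cannot do raises r.PlanningError and nothing moves.
- r.finish_job(): hands the job in; it is judged then, once.
Readings, each from a call of its own:
- r.current_time(): time.
- r.current_joint_pos(): joint angles.
- r.current_qvel(): joint speeds.
- r.current_effort(): joint torques, N m.
- r.current_tool_pos(): TCP position.
- r.current_tcp_rot(): TCP orientation.
- r.current_ft_force(): force on the tool from outside, world axes, zero at the start.
- r.current_wrist_torque(): the same for the moment, N m.
- r.current_grip_width(): finger opening in mm.
- r.current_grip_force(): force on a finger pad.
Only numpy, scipy, OpenCV 4.12 (cv2) and the standard library are available. Lean on these libraries where they do the work, as an engineer would, in place of code of your own. Each camera call takes 0.05 s, during which the arm holds its last target. There are 200 camera calls.

## Task

Take the long wire brush from the bench rack and scratch-brush the dark solder seam on the low side inside the copper beaker leaning in the ball vise: three full strokes up and down along the seam, each going right down until the end bristles press on the beaker's floor and back up until the bristle head reaches the lip, with the bristles kept lightly on the seam. Press gently, so that the beaker does not shift in its hand-tight vise, and leave the other tools undisturbed. Then hang the brush upright by its collar in a free slot of the rack and let go.

Things in the scene. Friction and masses are not known exactly. Their poses are not given: they have to be found in the camera images.
- brush: Long wire brush, 195 mm, about 105 g, loose, hangs upright in a rack slot. Origin: centre of the collar's underside; z up the handle. Above: brass collar 26 mm diameter, z 0 to 8; pale round wooden handle 20 mm diameter with red band, z 8 to 90. Below: steel stem 7 mm diameter to z -62; brass bristle head 28 mm diameter, z -62 to -96; end bristles 18 mm diameter to z -105.
- brush_handle (a point): Where to grip the brush: on the axis of its wooden handle (20 mm diameter, 82 mm long), 50 mm above the collar's underside; axes as brush.
- brush_collar (a point): Centre of the underside of the brush's collar, which rests on the rack's top face when the brush hangs. Same point and axes as brush.
- brush_tip (a point): Centre of the unloaded end of the bristles, 105 mm below the collar's underside; moves with the head. z along the head's axis, from bristle end to handle. The stem springs at the collar: the head yields sideways about 1 mm per N, 20 mm at most. The end bristles spring back along z about 1.3 mm per N, 7 mm at most, then solid.
- beaker: Open copper beaker, 72 mm outside diameter, 66 mm bore, 105 mm tall, foot held by four pins of a ball vise, leaning 0.2 to 0.45 rad to its own -x side. Origin: centre of the vise's ball, 45 mm below the foot; z along its axis to the mouth. A dark 9 mm wide solder seam runs down the inner wall on the -x (low) side. The swivel is only hand-tight: about 14 N at the lip along x shifts it.
- lip (a point): Centre of the beaker's mouth, level with the lip, 105 mm from the foot; z out of the mouth along the beaker's axis, -x towards the seam. The flat inner floor is a disc soldered in 76 to 100 mm below the lip, different on each piece and not measured.
- rack: Fixed wooden rack: board 310 mm long (y), x from -46 to +46 mm, 12 mm thick, top face 125 mm above the bench, on end panels 12 mm thick at y = -149 and 149 mm. Three slots, 12 mm wide, open at the front edge (-x) and run back along x to x = +6 mm. Origin: on the bench under the centre.
- slot0 (a point): Hanging place of slot 0: on the board's top face, 46 mm behind its front edge, in the middle of the slot's width; axes of the rack (the slot opens towards -x). At rack y = -95 mm.
- slot1 (a point): The same for slot 1, rack y = 0.
- slot2 (a point): The same for slot 2, rack y = +95 mm.
- file_handle (a point): Bystander: loose file with a dark wooden handle (21 mm diameter, 64 mm high above the board), hanging in another slot of the rack; this point is on its axis, 32 mm above the board.
- jar_mid (a point): Bystander: white flux jar, 52 mm diameter, 85 mm tall, standing loose on the bench; this point is its centre.
- hammer_grip (a point): Bystander: hammer about 240 mm long lying loose on the bench beyond the rack and vise; this point is on its handle.
Not all that is in view belongs to the job. What is shaped like the part that bears beaker but blue is not meant.

How it is judged:
By the outcome, as a careful person would: the job done as asked, in the order asked, and still so for the second after the job is handed in, with the robot touching nothing.
It also fails if it takes over 72 s, if anything falls off the work surface, if the arm or the gripper's body presses on something with over 40 N, if the wrist force passes 120 N, or if a joint passes its speed limit or range.

## Working session

There is one attempt and no reset: what is moved stays moved. The work goes in short steps, each a Python script; the robot and the scene stay as the last script left them, time stands still between calls to the robot, and variables do not carry over. Pictures are saved under pics/ and viewed, at most 11 in all, crops included, and the job is handed in when it is done.

```bash
mkdir -p pics; python3 - <<'E'
from workcell import r
import cv2,numpy as np
for n in("scene","top"):
    d=r.get_image(n); cv2.imwrite(f"pics/{n}0.png",cv2.cvtColor(cv2.resize(d["image"],None,fx=1.5,fy=1.5),cv2.COLOR_RGB2BGR)); print(n,d["intrinsics"].round(1).tolist(),d["T"].round(3).tolist())
    np.savez(f"{n}0.npz",**d)
print(r.current_time(),r.hold_point_z,r.current_tcp_rot())
E
```

```text
scene [[480.0, 0.0, 253.6], [0.0, 480.0, 193.5], [0.0, 0.0, 1.0]] [[0.107, 0.532, -0.84, 1397.73], [0.994, -0.047, 0.097, -109.312], [0.012, -0.845, -0.534, 670.27], [0.0, 0.0, 0.0, 1.0]]
top [[496.6, 0.0, 250.2], [0.0, 496.6, 193.1], [0.0, 0.0, 1.0]] [[0.017, -0.997, 0.081, 493.134], [-1.0, -0.018, -0.003, 11.03], [0.004, -0.081, -0.997, 1212.166], [0.0, 0.0, 0.0, 1.0]]
0.1 18.700000000000003 [-3.11144729e+00 -4.22306467e-01  3.16392489e-04]
```

View pics/scene0.png

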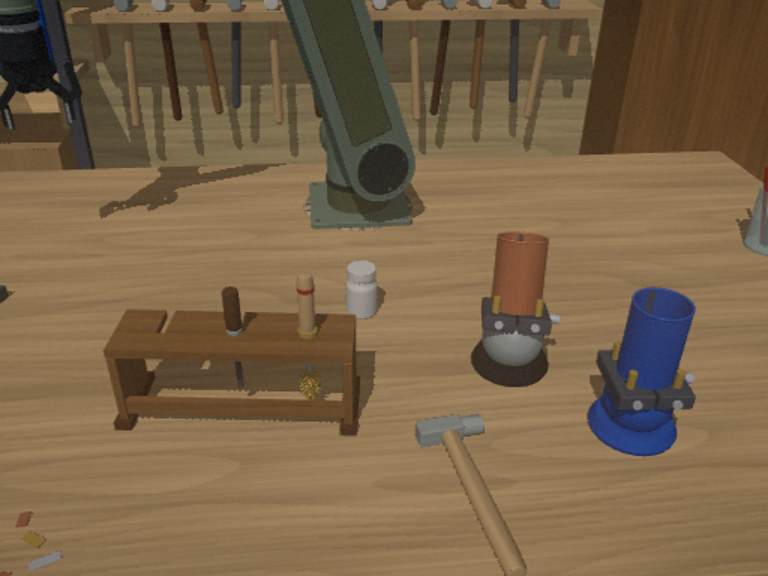

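View pics/top0.png

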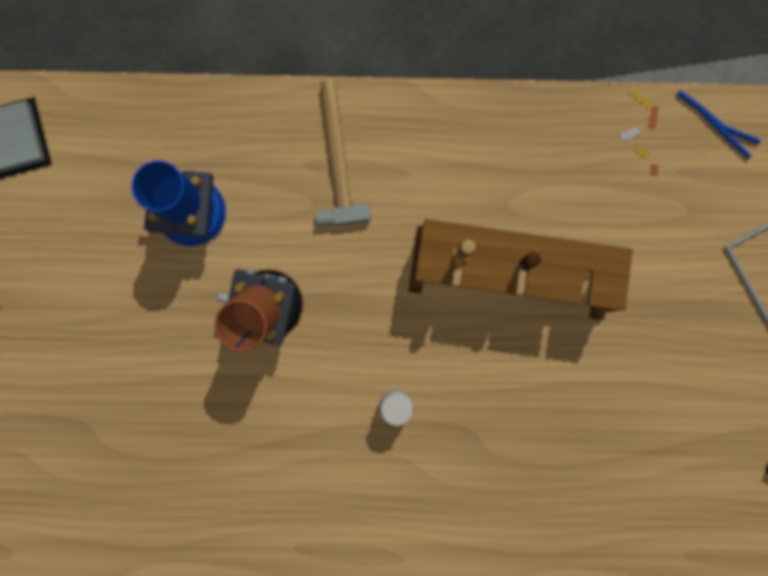

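The scene view shows the brush (pale handle, red band, pixel 306,300) in the left slot as seen from the robot. The file (dark handle, 232,310) is in the middle slot and the third slot is free. The copper beaker is at (520,275) and the blue decoy at (660,330). Hammer handles hang on the wall and a pale hammer handle lies on the bench; neither is the brush.

The top view puts the brush at (468,247), the file at (530,261), the copper mouth at (247,318), the decoy at (160,187) and the jar at (397,408). I choose the pale red-banded handle and the copper beaker, and will check both in close crops.

```bash
python3 - <<'E'
import cv2,numpy as np
t=np.load("top0.npz")["image"];s=np.load("scene0.npz")["image"]
def c(im,x,y,w,h,k): return cv2.resize(im[y:y+h,x:x+w],(w*k,h*k),interpolation=cv2.INTER_CUBIC)
a=c(t,135,170,80,70,5) ; b=c(s,305,145,80,70,5); d=c(t,265,135,160,100,5)
cv2.imwrite("pics/c1.png",np.hstack([a,b])[...,::-1]); 
e=c(s,180,175,80,90,4)
cv2.imwrite("pics/c2.png",d[...,::-1]); cv2.imwrite("pics/c3.png",e[...,::-1])
E
```

```text
(no output)
```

View pics/c1.png

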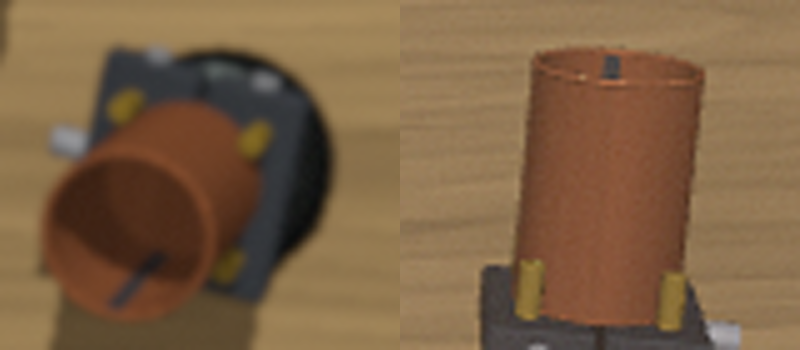

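View pics/c2.png

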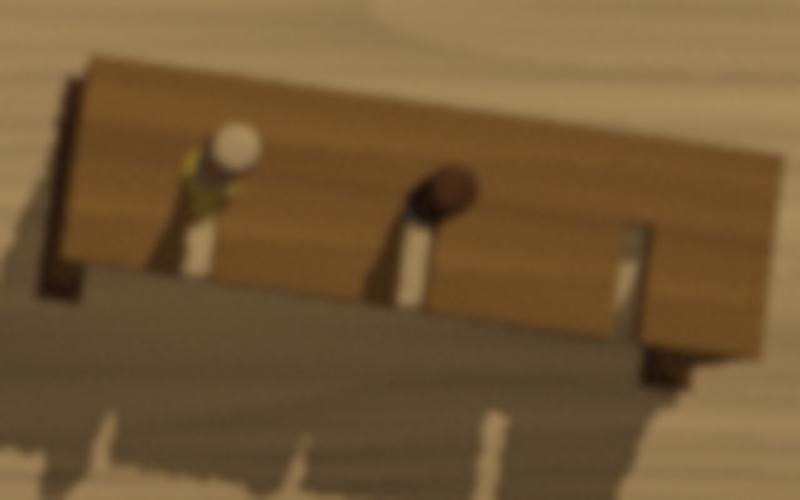

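The beaker crop shows the copper mouth with its dark seam from about (118,303) to (158,257) in the top view and (612,57) to (612,78) in the scene view. The rack crop shows the brush end at (237,147) with the collar at (205,195), the file at (455,188) and the free slot at (630,230–340). This confirms both choices.

```bash
cat > geo.py <<'E'
import numpy as np
C={n:np.load(f"{n}0.npz") for n in("top","scene")}
def ray(n,u,v):
    K,T=C[n]["intrinsics"],C[n]["T"]; d=T[:3,:3]@np.linalg.solve(K,[u,v,1]); return T[:3,3],d/np.linalg.norm(d)
def onz(n,u,v,z): o,d=ray(n,u,v); return o+d*(z-o[2])/d[2]
def tri(*obs):
    A=0;b=0;R=[]
    for a in obs:
        o,d=ray(*a);P=np.eye(3)-np.outer(d,d);A=A+P;b=b+P@o;R.append((o,P))
    x=np.linalg.solve(A,b); return x,[float(np.linalg.norm(P@(x-o)).round(2)) for o,P in R]
E
python3 - <<'E'
from geo import *; import cv2
np.set_printoptions(precision=1,suppress=True)
cr=lambda u,v,ox,oy,k=5:((u+.5)/k-.5+ox,(v+.5)/k-.5+oy)
T=lambda u,v:("top",*cr(u,v,135,170)); S=lambda u,v:("scene",*cr(u-400,v,305,145))
def copper(n,x,y,w,h,k=4):
    im=cv2.resize(C[n]["image"],None,fx=k,fy=k,interpolation=cv2.INTER_CUBIC);hsv=cv2.cvtColor(im,cv2.COLOR_RGB2HSV)
    rgb=im.astype(int); m=((rgb[...,0]>1.65*rgb[...,1])&(rgb[...,0]>50)).astype(np.uint8)
    z=np.zeros_like(m);z[y*k:(y+h)*k,x*k:(x+w)*k]=1;m*=z
    m=cv2.morphologyEx(m,cv2.MORPH_CLOSE,np.ones((9,9)))
    c=max(cv2.findContours(m,0,cv2.CHAIN_APPROX_NONE)[0],key=cv2.contourArea)[:,0]; return (c+.5)/k-.5
ct=copper("top",135,170,80,70);cs=copper("scene",305,145,80,70)
print("top bbox",ct.min(0),ct.max(0),"scene bbox",cs.min(0),cs.max(0))
# top lip: contour points on far side from the foot direction
v=np.array([-.75,.66]);c0=np.array([160.2,216.2]);q=ct[(ct-c0)@v>-3]
e=cv2.fitEllipse(q.astype(np.float32));print("lip ellipse top",e,len(q))
L,res=tri(("top",*e[0]),S(618,67));print("L",L,res, "manual",tri(T(128,233),S(618,67)))
print("seam lip end",tri(T(116,305),S(612,57)))
for z in(0,10,15):print("base",z,onz("scene",510/1.5,360/1.5,z),)
# black disc in both views
for n,(x,y,w,h) in dict(top=(150,170,60,70),scene=(305,220,70,40)).items():
    im=C[n]["image"].astype(int);m=((im.max(2)<52)).astype(np.uint8);z=np.zeros_like(m);z[y:y+h,x:x+w]=1;m*=z
    c=max(cv2.findContours(m,0,cv2.CHAIN_APPROX_NONE)[0],key=cv2.contourArea)[:,0]
    h=cv2.convexHull(c);print(n,"disc",cv2.minEnclosingCircle(h),c.min(0),c.max(0),onz(n,*cv2.minEnclosingCircle(h)[0],10))
R=lambda u,v:("top",*cr(u,v,265,135))
cor=[onz(*R(*p),125)[:2] for p in((92,57),(782,157),(757,357),(62,262))];print("rack corners",cor)
print("slots front ctr",[onz(*R(*p),125)[:2] for p in((197,277),(409,307),(625,338))],"slot0 back",onz(*R(638,228),125)[:2])
print("brush top",onz(*R(237,147),215),"collar",onz(*R(206,196),130),"file top",onz(*R(457,188),189),"jar",onz("top",397/1.5,408/1.5,85))
E
```

```text
top bbox [143.9 190.6] [185.6 232.9] scene bbox [359.9 169.6] [363.1 175.6]
lip ellipse top ((155.69227600097656, 219.13034057617188), (21.226261138916016, 31.807676315307617), 138.19451904296875) 325
L [518.6 197.9 189.6] [3.54, 3.54] manual (array([525.5, 191.8, 193.1]), [0.08, 0.08])
seam lip end (array([496.1, 198.2, 182.1]), [0.51, 0.51])
base 0 [558.3 186.8   0. ]
base 10 [570.8 182.3  10. ]
base 15 [577.1 180.1  15. ]
top disc ((192.5, 207.5), 17.10272979736328) [188 191] [200 224] [553.7 146.7  10. ]
scene disc ((348.0, 246.0), 17.49295425415039) [333 237] [364 257] [593.5 194.4  10. ]
rack corners [array([687.7, -62.9]), array([ 648.5, -368.3]), array([ 559.8, -356.4]), array([596.3, -50.8])]
slots front ctr [array([ 590.7, -110.2]), array([ 579.1, -203.5]), array([ 567.1, -298.4])] slot0 back [ 615.8 -304.4]
brush top [ 635.7 -115.9  215. ] collar [ 626.  -113.3  130. ] file top [ 623.9 -210.7  189. ] jar [407.6 -27.8  85. ]
```

View pics/c3.png

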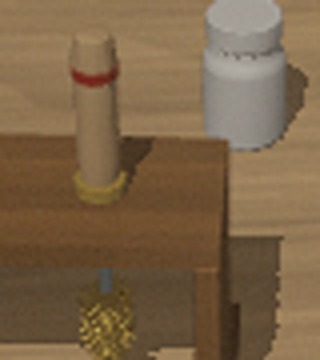

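```bash
python3 - <<'E'
from geo import *
np.set_printoptions(precision=3,suppress=True)
L=np.array([525.5,191.8,193.1])
print("top base",onz("top",177.4,203.2,5)); f=onz("scene",340,254.7,0); o=C["scene"]["T"][:3,3]; u=(o-f)[:2];u/=np.linalg.norm(u)
print("scene base",f[:2]-57*u, "half by edges", [onz("scene",x/1.5,355/1.5,5)[:2] for x in(472,548)])
# foot centre in scene: pins / silhouettes; axis plane from scene silhouettes
cr=lambda u,v:((u+.5-400)/5-.5+305,(v+.5)/5-.5+145)
pl=lambda a,b:np.cross(ray("scene",*cr(*a))[1],ray("scene",*cr(*b))[1])
n1=pl((532,65),(515,290));n2=pl((704,75),(683,290));a=np.cross(n1,n2);a/=np.linalg.norm(a);print("axis from silhouettes (cyl: gen lines parallel)",a*np.sign(a[2]))
# seam plane top
crt=lambda u,v:((u+.5)/5-.5+135,(v+.5)/5-.5+170)
n3=np.cross(ray("top",*crt(116,305))[1],ray("top",*crt(158,257))[1]);
m=n1/np.linalg.norm(n1)+n2/np.linalg.norm(n2)*np.sign(n1@n2)
b=np.cross(n3,m);b/=np.linalg.norm(b);print("axis from seam plane x mean silhouette plane",b*np.sign(b[2]))
for t in(.25,.3,.35,.4):
  ax=np.array([-np.sin(t)*.977,np.sin(t)*.213,np.cos(t)]);v=L-o;v/=np.linalg.norm(v);print(t,L-150*ax,"scene aspect",abs(ax@v), "m.ax",m@ax,"n3.ax",n3@ax/np.linalg.norm(n3))
E
```

```text
top base [563.785 184.273   5.   ]
scene base [555.685 192.496] half by edges [array([547.16 , 130.097]), array([557.807, 245.521])]
axis from silhouettes (cyl: gen lines parallel) [-0.253  0.041  0.966]
axis from seam plane x mean silhouette plane [-0.268  0.046  0.962]
0.25 [561.757 183.895  47.763] scene aspect 0.2268334468611594 m.ax -0.028724139148144673 n3.ax -0.022366758093646855
0.3 [568.808 182.358  49.8  ] scene aspect 0.17815585138728324 m.ax -0.01832484032703452 n3.ax 0.0015029559661484519
0.35 [575.752 180.844  52.194] scene aspect 0.12903295906671264 m.ax -0.007879738948499172 n3.ax 0.025368913418752696
0.4 [582.569 179.358  54.941] scene aspect 0.07958755154754135 m.ax 0.0025850576737187192 n3.ax 0.049171461799684776
```

Rack estimate: centre (623,-210), yaw -0.128. Beaker estimate: lip (525.5,191.8,193), tilt about 0.265. Next is the pickup.

```bash
cat > h.py <<'E'
from workcell import r
import numpy as np, cv2
from scipy.spatial.transform import Rotation as Ro
np.set_printoptions(precision=2,suppress=True)
psi=-.128; RX=np.array([np.cos(psi),np.sin(psi),0]); RY=np.array([-np.sin(psi),np.cos(psi),0]); RC=np.array([623.1,-209.6,125]); Z=np.array([0,0,1.])
HP=r.hold_point_z; GR=50+HP*0
def rot(a,xd):           # tool z = -a, tool x near xd
    z=-a/np.linalg.norm(a); x=xd-(xd@z)*z; x/=np.linalg.norm(x); return Ro.from_matrix(np.c_[x,np.cross(z,x),z]).as_rotvec()
def tcp(p,a,up=50): return p+a*(up-HP)     # TCP for brush origin p, brush axis a
def st(*m): print(*m,"t",round(r.current_time(),1),"tcp",np.array(r.current_tool_pos()),"F",np.array(r.current_ft_force()),"w",round(r.current_grip_width(),1))
def pic(n,c,box,k):
    d=r.get_image(c);x,y,w,h=box;cv2.imwrite(f"pics/{n}.png",cv2.resize(d["image"][y:y+h,x:x+w],(w*k,h*k),interpolation=cv2.INTER_CUBIC)[...,::-1]);np.savez(f"{n}.npz",**d)
E
python3 - <<'E'
from h import *
s2=RC+95*RY; ro=rot(Z,RX); p=tcp(s2,Z)
r.reach(p+80*Z,ro); st("above"); r.move_l(p,feed=120); st("at"); r.clamp(80); st("clamped"); 
pic("g1","scene",(160,110,120,160),3)
r.move_l(p+5*Z,feed=40); st("lift"); r.move_l(p+5*Z-80*RX,feed=100); st("out"); 
r.move_l(p+200*Z-80*RX,feed=200); st("up"); pic("g2","scene",(100,0,300,250),2)
print(r.current_joint_pos())
E
```

```text
above t 2.4 tcp [ 635.   -116.26  236.34] F [-0.15 -0.42 -1.23] w 85.3
at t 3.2 tcp [ 635.79 -115.64  157.13] F [ 0.26 -0.06  0.65] w 85.7
clamped t 3.9 tcp [ 635.43 -115.51  156.73] F [-0.88 -0.52  2.48] w 18.1
lift t 4.2 tcp [ 635.22 -115.28  161.29] F [ 0.12  0.33 -1.52] w 18.7
out t 5.1 tcp [ 556.54 -105.31  161.44] F [ 0.15 -0.19 -0.75] w 18.5
up t 6.3 tcp [ 555.46 -105.05  354.93] F [-1.33  0.17 -0.99] w 18.4
[-0.21  0.26  1.35 -0.    1.54  1.49]
```

View pics/g2.png

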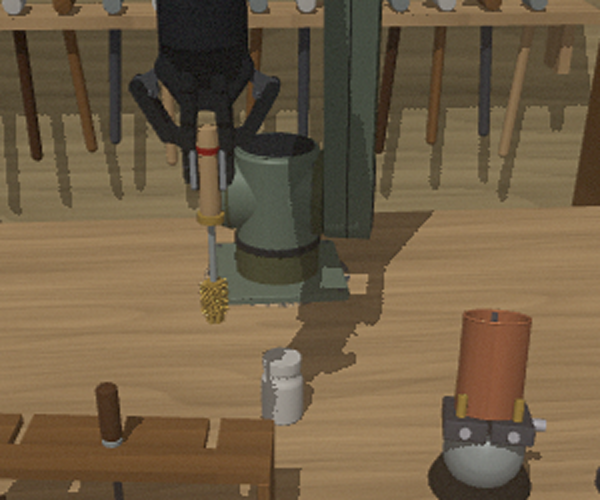

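The brush hangs straight in the gripper (handle 207,150; bristles 213,298). The beaker is unmoved and the rack and file are intact.

```bash
cat >> h.py <<'E'
L=np.array([525.5,191.8,193.1])
def setax(t,az): # lean azimuth direction in world
    global A,BX,BY
    d=np.array([np.cos(az),np.sin(az),0]); A=np.cos(t)*Z+np.sin(t)*d; BX=-(np.cos(t)*d-np.sin(t)*Z); BY=np.cross(A,BX)
setax(.265,np.pi-.19)
def bt(x,y,z): return tcp(L+x*BX+y*BY+(z+105)*A,A)   # TCP for bristle end at beaker coords (from lip)
def F(n=8):
    f=[]
    for _ in range(n): r.sleep(.02); f.append(r.current_ft_force())
    f=np.mean(f,0); return np.array([f@BX,f@BY,f@A])
E
python3 - <<'E'
from h import *
r.reach(bt(-8,0,60),rot(A,BX)); st(); r.move_l(bt(-8,0,15),feed=100); st(); print(F(),F(),r.current_joint_pos(),-105*A+0)
pic("b1","scene",(290,70,100,140),4); pic("b2","top",(120,150,100,100),4)
a,b=cv2.imread("pics/b1.png"),cv2.imread("pics/b2.png"); b=cv2.copyMakeBorder(b,0,160,0,0,0); cv2.imwrite("pics/b12.png",np.hstack([a,b]))
E
```

```text
t 7.5 tcp [467.78 202.4  380.18] F [-0.85 -1.19 -0.06] w 18.5
t 8.1 tcp [479.48 200.46 337.27] F [0.59 0.8  0.46] w 18.3
[-0.26  0.19 -0.93] [-0.24 -0.05 -1.06] [ 0.47  0.07  1.64 -0.17  1.22  2.28] [  27.01   -5.19 -101.33]
```

View pics/b12.png

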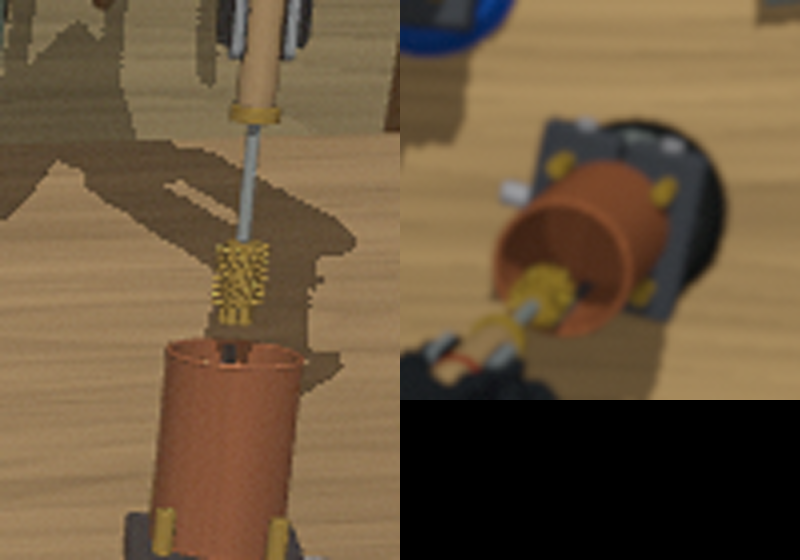

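The scene view shows the head at (240,285), in line with the mouth centre (234,352), with the brush parallel to the beaker walls. In the top view the brush line is parallel to the seam. I'll go in and probe the wall.

```bash
python3 - <<'E'
from h import *
print("hit",r.move_l(bt(-8,0,-48),feed=60,contact_N=5)); print(F())
for x in(-14,-17,-19,-21,-23):
    r.move_l(bt(x,0,-48),feed=40); f=F(10); print("shallow",x,f)
    if f[0]>2.3: break
r.move_l(bt(-12,0,-48),feed=60); print(F())
print("floor",r.move_l(bt(-12,0,-106),feed=20,contact_N=3.5)); print(F()); st()
p=np.array(r.current_tool_pos()); d=p-bt(0,0,0); print("beaker coords",d@BX,d@BY,d@A)
E
```

```text
hit False
[-0.27  0.08 -1.09]
shallow -14 [-0.16 -0.31 -0.95]
shallow -17 [-0.46  0.19 -1.28]
shallow -19 [-0.16  0.1  -1.17]
shallow -21 [-0.17  0.2  -0.97]
shallow -23 [ 0.81 -0.34 -0.87]
[-0.18 -0.15 -1.16]
floor True
[-0.47  0.18  2.99]
t 14.9 tcp [504.83 195.75 223.48] F [-0.33  1.12  2.25] w 18.0
beaker coords -12.356103142234797 -0.022957568925336173 -101.46370466448505
```

```bash
python3 - <<'E'
from h import *
r.move_l(bt(-12,0,-92),feed=60); print(F())
for x in(-17,-19,-21,-23,-25):
    r.move_l(bt(x,0,-92),feed=50); f=F(10); print("deep",x,f)
    if f[0]>1.6: break
xd=x
r.move_l(bt(x+3,0,-92),feed=50); r.move_l(bt(-22,0,-45),feed=80)
for x in(-23,-24,-25,-26):
    r.move_l(bt(x,0,-45),feed=40); f=F(10); print("shallow",x,f)
    if f[0]>1.6: break
st()
# lateral probe for the bore centre at mid depth
r.move_l(bt(-8,0,-60),feed=80)
for s in(1,-1):
    for y in(14,17,19,21,23,25):
        r.move_l(bt(0,s*y,-60),feed=60); f=F(8)
        if -f[1]*s>1.2: break
    print("side",s,y,f)
    r.move_l(bt(0,0,-60),feed=100)
st()
E
```

```text
[-0.23 -0.36 -0.74]
deep -17 [-0.03 -0.15 -0.72]
deep -19 [-0.16  0.18 -0.95]
deep -21 [ 0.17  0.08 -0.97]
deep -23 [ 1.76 -0.33 -0.58]
shallow -23 [ 0.93  0.31 -1.41]
shallow -24 [ 2.08 -0.07 -2.47]
t 18.9 tcp [479.37 200.65 274.92] F [ 3.11 -0.86 -1.97] w 18.2
side 1 23 [-0.21 -3.23  1.23]
side -1 21 [-0.3   2.42 -0.64]
t 23.8 tcp [505.66 195.5  266.31] F [ 0.96 -0.37 -0.76] w 18.2
```

Wall contact is at x≈-21 deep and -21.8 shallow, the bore centre y is about +0.6, and the floor is near -96. Next I'll check the seam's azimuth from the first pictures.

```bash
python3 - <<'E'
from h import *; from geo import *
A_,X,Y=A,BX,BY
def hit(n,u,v,Lc):
    o,d=ray(n,u,v);o=o-Lc;ox,oy,dx,dy=o@X,o@Y,d@X,d@Y
    a,b,c=dx*dx+dy*dy,ox*dx+oy*dy,ox*ox+oy*oy-33**2;t=(-b+np.sqrt(b*b-a*c))/a;q=o+t*d;return np.array([q@X,q@Y,q@A_])
for n,x0,y0,w,h,box in(("top",135,170,80,70,(18,46,34,64)),("scene",305,145,80,70,(38,10,47,17))):
    g=C[n]["image"][y0:y0+h,x0:x0+w].astype(int); x1,y1,x2,y2=box
    m=np.zeros(g.shape[:2],bool);m[y1:y2,x1:x2]=True
    m&=(g[...,0]-g[...,2]<12)&(g.max(2)<110)
    v,u=np.nonzero(m);print(n,len(u))
    for uu,vv in list(zip(u,v))[::max(1,len(u)//9)]: print((uu+x0,vv+y0),g[vv,uu],hit(n,uu+x0,vv+y0,L))
E
```

```text
top 11
(np.int64(166), np.int64(221)) [39 31 29] [-32.93   2.16 -90.64]
(np.int64(165), np.int64(222)) [34 30 29] [-32.92   2.28 -80.93]
(np.int64(166), np.int64(222)) [36 29 28] [-33.     0.42 -82.88]
(np.int64(164), np.int64(223)) [34 28 27] [-32.91   2.4  -71.39]
(np.int64(165), np.int64(223)) [36 27 27] [-33.     0.57 -73.32]
(np.int64(163), np.int64(224)) [42 34 33] [-32.9    2.52 -62.  ]
(np.int64(162), np.int64(225)) [55 46 44] [-32.89   2.64 -52.77]
(np.int64(162), np.int64(226)) [62 52 51] [-32.99   0.98 -45.6 ]
(np.int64(161), np.int64(227)) [61 55 54] [-32.98   1.11 -36.66]
(np.int64(160), np.int64(228)) [61 54 54] [-32.98   1.24 -27.86]
(np.int64(159), np.int64(229)) [62 55 55] [-32.97   1.37 -19.21]
scene 8
(np.int64(347), np.int64(157)) [75 72 69] [-32.96   1.57  -5.11]
(np.int64(348), np.int64(157)) [72 70 71] [-32.79   3.71  -4.96]
(np.int64(346), np.int64(158)) [78 68 67] [-33.    -0.38  -7.45]
(np.int64(347), np.int64(158)) [78 71 70] [-32.95   1.77  -7.33]
(np.int64(348), np.int64(158)) [74 68 69] [-32.77   3.9   -7.18]
(np.int64(346), np.int64(159)) [82 75 72] [-33.    -0.19  -9.69]
(np.int64(347), np.int64(159)) [78 72 67] [-32.94   1.97  -9.56]
(np.int64(347), np.int64(160)) [63 56 58] [-32.93   2.17 -11.79]
```

The seam sits at lateral y≈+1.5 mm, so I'll brush with y=1.4 and about 2 mm of wall interference. First stroke.

```bash
cat >> h.py <<'E'
def wx(z,i): return -21.0-0.8*(z+92)/47-i     # wall-contact line minus interference
def pose(z,i,y=1.4): return bt(wx(z,i),y,z)
E
python3 - <<'E'
from h import *
i=2.0
r.move_l(bt(-8,1.4,-28),feed=100); print("free",F(6))
r.move_l(pose(-28,i),feed=60); print(F(6))
for z in(-65,-90,-101): r.move_l(pose(z,i),feed=50); print(z,F(5))
for z in(-65,-28): r.move_l(pose(z,i),feed=50); print(z,F(5))
st(); pic("s1","top",(120,150,100,100),4)
E
```

```text
free [-0.45 -0.13 -0.94]
[ 1.53 -0.   -1.73]
-65 [ 1.9   0.16 -2.34]
-90 [ 1.84 -0.01 -2.91]
-101 [2.33 0.79 0.14]
-65 [ 2.14 -0.27  0.93]
-28 [ 1.74 -0.26  0.33]
t 29.0 tcp [475.13 202.97 291.35] F [0.57 0.21 1.06] w 18.3
```

View pics/s1.png

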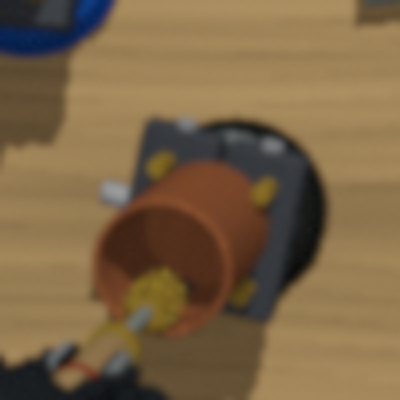

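Wall force is steady at about 2 N and the beaker has not moved (lip still at 97–232, 195–335). For stroke 2 I'll log the floor contact in steps.

```bash
python3 - <<'E'
from h import *
i=2.0
for z in(-85,-94,-97,-99,-101,-102.3):
    r.move_l(pose(z,i),feed=50); print(z,F(6))
    d=np.array(r.current_tool_pos())-bt(0,0,0); print("   actual",d@BX,d@A)
for z in(-65,-28): r.move_l(pose(z,i),feed=50); print(z,F(4))
st()
E
```

```text
-85 [ 2.13 -0.18 -3.02]
   actual -23.388290039039006 -85.1587090737806
-94 [ 2.71  0.12 -2.51]
   actual -23.145240335749182 -94.30044714968037
-97 [ 2.18 -0.15 -1.59]
   actual -22.931653136527647 -97.03797253578651
-99 [2.5  0.57 0.05]
   actual -22.767474352994615 -98.87805380266373
-101 [2.45 0.22 1.94]
   actual -22.716892731517973 -100.87471417553708
-102.3 [1.95 0.39 3.86]
   actual -22.686269202802585 -102.13519430083016
-65 [ 2.03 -0.31  0.84]
-28 [1.36 0.1  0.09]
t 34.2 tcp [475.13 202.98 291.39] F [ 1.22 -0.29 -0.27] w 18.3
```

Floor contact begins near -95.5, and both strokes pressed it 4 mm or more without bottoming. Next are the third stroke, the exit and the transit to free slot 0.

```bash
python3 - <<'E'
from h import *
i=2.0
for z in(-65,-101.8): r.move_l(pose(z,i),feed=50); print(z,F(4))
for z in(-65,-28): r.move_l(pose(z,i),feed=50); print(z,F(4))
r.move_l(bt(-8,1,-28),feed=60); r.move_l(bt(-8,1,60),feed=120); st("clear",F(6))
pic("e1","top",(120,150,100,100),4)
s0=RC-95*RY; ro=rot(Z,RX); q=tcp(s0-85*RX,Z)
v=tcp(np.array([460,100,340.]),Z); r.reach(v,ro); st()
r.reach(q+130*Z,ro); st(); r.move_l(q+6*Z,feed=150); st("front"); print(r.current_joint_pos())
pic("e2","scene",(20,60,240,190),3)
E
```

```text
-65 [ 1.84 -0.01 -2.61]
-101.8 [ 1.19 -0.19  2.36]
-65 [ 1.8  -0.3   0.88]
-28 [ 1.44 -0.16  0.65]
clear [-0.37 -0.34 -1.31] t 39.4 tcp [467.36 203.73 379.29] F [-0.56 -0.24 -1.76] w 18.2
t 39.9 tcp [460.49  99.11 370.69] F [-0.29 -0.12 -1.36] w 18.1
t 41.4 tcp [ 527.2  -291.62  286.88] F [ 0.44  0.74 -1.76] w 18.5
front t 42.4 tcp [ 527.39 -293.15  163.37] F [-0.45  0.22 -1.71] w 18.2
[-0.53  0.41  1.6   0.    1.13  1.17]
```

View pics/e2.png

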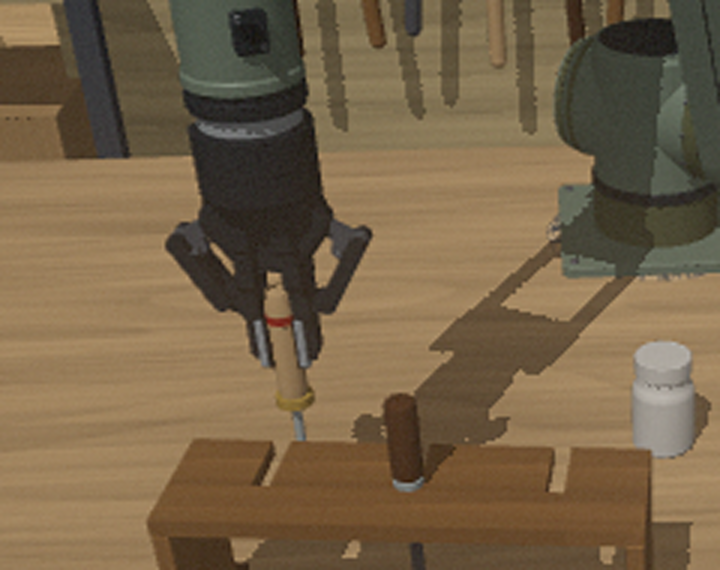

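The view shows the brush in front of the free slot (collar at 296,400; slot mouth at 265,450). It may lean slightly, so I'll compare with the predicted pixels.

```bash
python3 - <<'E'
from geo import *
d=np.load("e2.npz");K,T=d["intrinsics"],d["T"]
def pr(p): c=T[:3,:3].T@(np.array(p)-T[:3,3]);u=K@c/c[2];return ((u[:2]-[20,60]+.5)*3-.5).round(1)
b=np.array([527.2,-293.1,163.4-31.3])
for h in(90,8,0,-20): print(h,pr(b+[0,0,h]))
from h import RC,RX,RY
for x in(-46,6): print("slot0",[pr(RC-95*RY+x*RX+s*6*RY) for s in(-1,1)])
# measured handle/collar pixels in e2: yellow collar centroid
im=d["image"].astype(int)[60:250,20:260]; m=(im[...,0]-im[...,2]>70)&(im[...,0]>110)&(im[...,1]>90); v,u=np.nonzero(m[120:150,80:115]); print("collar",(u.mean()+80)*3+1,(v.mean()+120)*3+1,u.min()+80,u.max()+80,v.min()+120,v.max()+120)
E
```

```text
90 [276.7 286.9]
8 [294.  392.1]
0 [295.6 401.9]
-20 [299.5 426. ]
slot0 [array([273.5, 441. ]), array([291.2, 441.4])]
slot0 [array([251.6, 486. ]), array([270.1, 486.4])]
collar 290.21428571428567 401.8571428571429 91 103 130 136
```

The brush is straight and the slot lines up with the prediction to within a pixel. Inserting it now.

```bash
python3 - <<'E'
from h import *
s0=RC-95*RY; p=tcp(s0,Z)
print("hit",r.move_l(p+6*Z,feed=60,contact_N=6)); st("in",F(4))
print("seat",r.move_l(p-2*Z,feed=20,contact_N=4)); st("seated")
pic("f1","scene",(20,100,240,150),3)
E
```

```text
hit False
in [-0.23  0.08 -1.06] t 44.1 tcp [ 610.7  -303.82  162.43] F [ 0.14  0.83 -0.81] w 18.4
seat True
seated t 44.4 tcp [ 611.02 -303.93  156.72] F [-0.17 -0.04  3.53] w 18.1
```

View pics/f1.png

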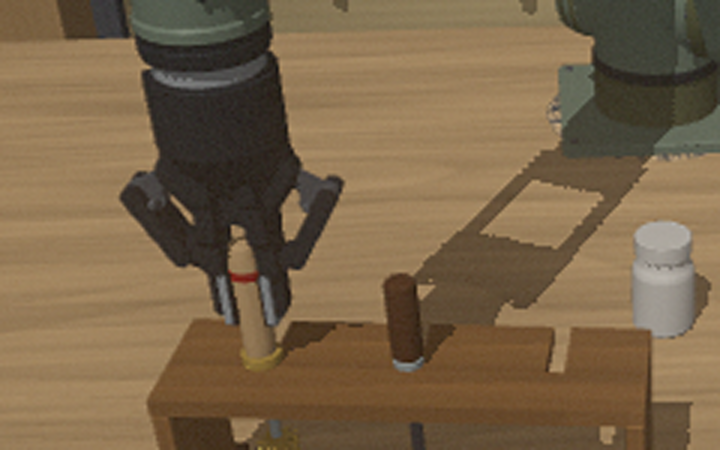

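The collar is seated on the board at the end of the free slot (262,357), and the file is undisturbed. I'll release, retract and check.

```bash
python3 - <<'E'
from h import *
r.open_gripper(); st(); p=np.array(r.current_tool_pos())
r.move_l(p+110*Z,feed=150); r.move_l(p+130*Z-100*RX,feed=200); r.sleep(.5); st()
pic("z1","scene",(0,100,400,200),2)
E
```

```text
t 45.1 tcp [ 610.5  -303.63  155.59] F [-0.59  0.39  0.67] w 85.5
t 47.2 tcp [ 511.52 -290.88  285.39] F [ 0.05 -0.69  0.  ] w 85.3
```

View pics/z1.png

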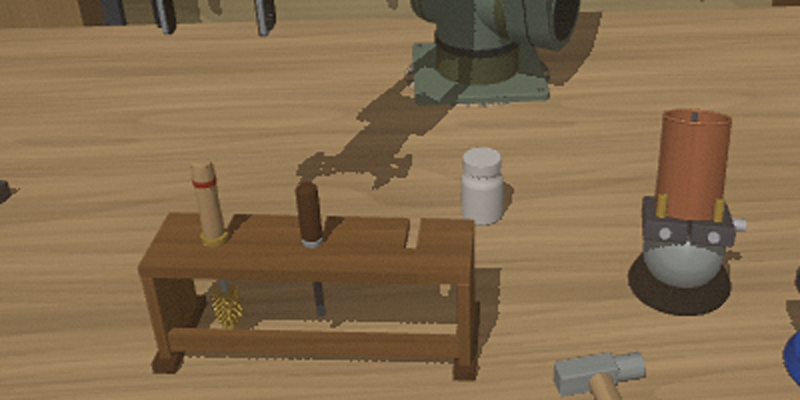

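The brush hangs upright in the slot (collar 213,237), the gripper is clear, and everything else is in place.

```bash
python3 -c "
from workcell import r
print(r.finish_job())"
```

```text
the job is handed in; nothing more can be done
None
```

The job is handed in at about 47 s of the 72 s limit: the seam got three full strokes from lip to floor at about 2 N on the wall, the beaker showed no shift in the pictures, and the brush hangs upright by its collar in slot 0 with the gripper clear.

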